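# Put the microscope optics away in their trays

## Robot

A 6-joint arm with a two-finger parallel gripper is mounted at the origin on the work surface. World frame = base frame: x ahead of the robot, y to its left, z up, the work surface at z = 0. Lengths are in m, angles in degrees, forces in N, time in s.
With the tool pointing down it reaches from about 0.325 to 0.85 m from the base axis. Payload 15.5 kg.
Tool frame: the origin (TCP) lies midway between the tips of the shut fingers; the grasp point (between the pads) lies 19 mm behind it; y points along the fingers, x is the direction in which the jaws open and shut, and the axes are right-handed (so a half turn about y gives the same grasp; the last joint's range is limited). The gripper opens to 91 mm and grips with 3 to 60 N. Pads are 32 mm wide; open, the fingers measure 118 mm over their backs; the gripper's body (76 mm by 178 mm) begins 60 mm behind the grasp point.
Start: joints at [-76.69, 28.281, 77.091, -0, 74.628, -5.472], TCP at [0.201, -0.592, 0.214] pointing down, gripper open.
Joint ranges: [-166.48, 166.48], [-47.26, 123.95], [12.59, 153.08], [-70.14, 250.14], [6.76, 159.57], [-176.63, 176.63]. Speed limits (degrees/s): [108.29, 108.29, 147.25, 172.46, 172.46, 172.46].

## Interface

Orientations are given as a 3x3 rotation matrix whose columns are the frame's x, y, z axes.
In Python, from bench import ctrl gives the robot as it stands. The module is installed in compiled form; this text tells all that it offers. Calls block until the motion is done:
- ctrl.goto(position, orientation): joint-space move of the TCP to a pose.
- ctrl.move_l(position, vel=0.15, ori=None, contact_N=None): straight line of the TCP; ori=None keeps the orientation; vel is the mean speed in m/s. With contact_N (N) it stops when the force on the tool has changed by that much, and returns True; else False.
- ctrl.movej(angles): joint-space move.
- ctrl.command_gripper(opening): opening from 0.0 (shut) to 1.0 (fully open); the grip force is fixed at half the most; returns when the fingers have stopped.
- ctrl.sleep(seconds).
- ctrl.ik(position, orientation): joint angles nearest the present ones, or None.
- ctrl.read_camera(name): name is "scene" or "top" or "wrist"; returns the picture (420x560x3 uint8, blue, green, red); there is no depth.
- ctrl.camera_params(name): a dict with "fx", "fy", "cx", "cy" (pixels), "pose" (4x4, takes a point from camera to world coordinates); the wrist camera has in their place "T_tool_cam" (4x4, takes a point from camera to tool coordinates, whose origin is the TCP and whose axes are the tool frame's). Camera axes: x right, y up, looking along -z (the intrinsics and any distortion apply to the point x, -y, -z); pixel columns grow to the right and rows downward; lengths in m; the calibration is good to about 2 mm. A picture is of the moment at which its call begins: read the wrist's pose just before it. camera_params takes no time and is no camera call.
A pose or a line that the arm cannot do raises ctrl.MotionError and nothing moves.
- ctrl.sign_off(): hands the job in, once; it reports no verdict.
Readings, each from a call of its own:
- ctrl.current_t(): time.
- ctrl.current_q(): joint angles.
- ctrl.current_dq(): joint speeds.
- ctrl.current_effort(): joint torques, N m.
- ctrl.current_tool_pos(): TCP position.
- ctrl.current_eef_rot(): TCP orientation.
- ctrl.current_contact_force(): force on the tool from outside, world axes, zero at the start.
- ctrl.current_wrist_torque(): the same for the moment, N m.
- ctrl.current_grip_width(): opening from 0.0 (shut) to 1.0 (fully open).
Only numpy, scipy, OpenCV 4.12 (cv2) and the standard library are available. Lean on these libraries where they do the work, as an engineer would, in place of code of your own. Each camera call takes 0.05 s, during which the arm holds its last target. There are 200 camera calls.

## Task

Tidy up after the microscopy class: stand the two eyepieces in the divided tray, one in each bay, the two objectives together in the undivided rectangular tray, and the oil bottle in the round dish. Everything must end standing upright as it stands now, flat on the floor of its tray or dish; set each piece down gently, do not let it drop. Leave the glass flask and the amber jar standing where they are.

Things in the scene. Friction and masses are not known exactly. Their poses are not given: they have to be found in the camera images.
- eyepiece_a: microscope eyepiece, black, standing on its wide eyecup: eyecup 34 mm diameter and 14 mm high, above it a straight tube 23 mm diameter up to 52 mm (grip it on the tube). Origin: centre of the underside, z up along its axis. About 60 g.
- eyepiece_b: the second eyepiece, identical to the first. Origin: centre of the underside, z up along its axis.
- objective_long: the longer microscope objective, brass, standing on its threaded end with the tapered nose up: thread 20 mm diameter and 4 mm high, straight barrel 24 mm diameter from 4 to 38 mm, then a nose tapering to 12 mm diameter at 54 mm. Origin: centre of the underside, z up along its axis. About 90 g.
- objective_short: the shorter microscope objective, same build: thread 20 mm diameter and 4 mm high, barrel 24 mm diameter from 4 to 29 mm, nose tapering to 12 mm diameter at 40 mm. Origin: centre of the underside, z up along its axis. About 70 g.
- oil_bottle: small white plastic bottle for immersion oil with a black cap: body 32 mm diameter up to 46 mm, shoulder, cap 21 mm diameter from 54 to 68 mm, pointed tip at 78 mm. Origin: centre of the underside, z up along its axis. About 50 g.
- divided_tray: light wooden tray, fixed to the bench, 74 mm (its x) by 132 mm (its y) outside, walls 4 mm thick and 12 mm high, floor 3 mm thick. A 4 mm divider of wall height across the middle (at its y = 0) makes two bays, each 66 by 62 mm inside, centred at y = +33 and -33 mm. Origin: centre of the underside. Turned about the vertical at random.
- plain_tray: white plastic rectangular tray without divider, fixed to the bench, 84 mm (its x) by 112 mm (its y) outside, walls 4 mm thick and 12 mm high, floor 3 mm thick. Origin: centre of the underside. Turned about the vertical at random.
- round_dish: round white ceramic dish, fixed to the bench, 96 mm outside diameter, wall 4 mm thick and 12 mm high, floor 3 mm thick. Origin: centre of the underside.
- flask: bystander: small conical glass flask, 50 mm diameter at the foot, 29 mm at the rim, 75 mm high. Leave it standing. Origin: centre of the underside.
- jar: bystander: amber glass jar with black cap, 44 mm diameter, 72 mm high. Leave it standing. Origin: centre of the underside.
Not all that is in view belongs to the job. What is shaped like the objective_long but blue is not meant.

How it is judged:
By the outcome, as a careful person would: the job done as asked, in the order asked, and still so for the second after the job is handed in, with the robot touching nothing.
It also fails if it takes over 120 s, if anything falls off the work surface, if the arm or the gripper's body presses on something with over 40 N, if the wrist force passes 120 N, or if a joint passes its speed limit or range.

## Working session

There is one attempt and no reset: what is moved stays moved. The work goes in short steps, each a Python script; the robot and the scene stay as the last script left them, time stands still between calls to the robot, and variables do not carry over. Pictures are saved under pics/ and viewed, about 12 in all and at most 16, crops included, and the job is handed in when it is done.

```bash
mkdir -p pics; python3 - <<'E'
from bench import ctrl
import cv2,numpy as np
for n in("top","scene"):
    cv2.imwrite(f"pics/{n}0.png",ctrl.read_camera(n))
    p=ctrl.camera_params(n);print(n,{k:(np.round(v,4).tolist()) if not isinstance(v,str) else v for k,v in p.items()})
print({k:np.round(v,4).tolist() for k,v in ctrl.camera_params("wrist").items()}, ctrl.current_t(), ctrl.current_eef_rot())
E
```

```text
top {'fx': 472.0002, 'fy': 472.0002, 'cx': 267.8011, 'cy': 209.0198, 'pose': [[-0.0116, 0.9994, -0.0329, 0.457], [-0.9997, -0.0109, 0.0223, 0.0132], [0.0219, 0.0332, 0.9992, 1.0362], [0.0, 0.0, 0.0, 1.0]]}
scene {'fx': 461.8481, 'fy': 461.8481, 'cx': 279.5444, 'cy': 207.3125, 'pose': [[-0.6722, -0.4919, 0.5533, 0.9828], [0.7403, -0.4399, 0.5083, 0.4524], [-0.0067, 0.7513, 0.6599, 0.612], [0.0, 0.0, 0.0, 1.0]]}
{'fx': 290.8846, 'fy': 290.8846, 'cx': 278.1136, 'cy': 212.2639, 'T_tool_cam': [[1.0, 0.001, -0.0, -0.0005], [-0.0003, 0.2515, -0.9678, -0.1709], [-0.0009, 0.9678, 0.2515, 0.0696], [0.0, 0.0, 0.0, 1.0]]} 0.1 [[ 3.21955661e-01 -2.67406301e-04  9.46754710e-01]
 [-9.46754105e-01  1.07448109e-03  3.21955759e-01]
 [-1.10336304e-03 -9.99999387e-01  9.27672582e-05]]
```

View pics/top0.png

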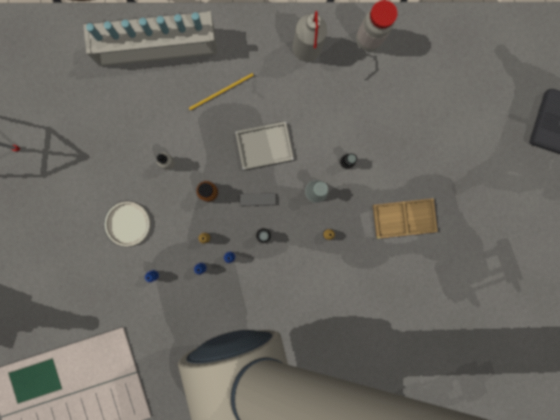

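View pics/scene0.png

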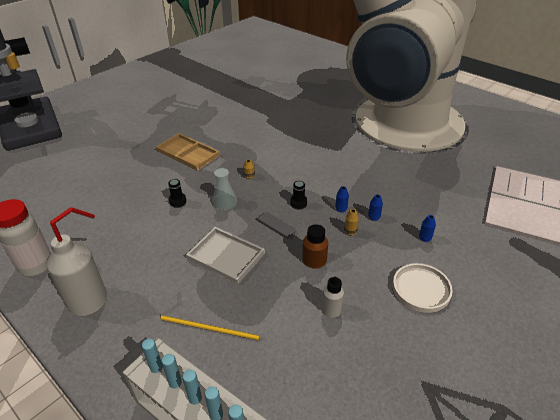

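The top view shows these (pixels in the top image):
- Eyepieces at (348,160) and (264,236).
- Brass objectives at (204,238) and (329,234). The three blue lookalikes at (152,276), (200,268) and (229,257) are not meant.
- Bottle (163,160), dish (128,223), plain tray (265,146), divided tray (406,218).
- Flask (318,190), jar (207,191), and a flat grey block at (258,199).

Next I measure these and check them in one enlarged crop.

```bash
cat > h.py <<'E'
from bench import ctrl
import cv2,numpy as np
def ray(p,P,uv):
    d=np.array([(uv[0]-p["cx"])/p["fx"],-(uv[1]-p["cy"])/p["fy"],-1.]);return P[:3,3],P[:3,:3]@d
def onplane(p,P,uv,z):
    o,d=ray(p,P,uv);return (o+d*(z-o[2])/d[2])
def project(p,P,X):
    c=np.linalg.inv(P)@np.r_[X,1];return np.array([p["cx"]-p["fx"]*c[0]/c[2],p["cy"]+p["fy"]*c[1]/c[2]])
def down(a):  # jaw direction at angle a (deg) about vertical
    a=np.radians(a);x=np.array([np.cos(a),np.sin(a),0]);y=np.array([0,0,-1.]);return np.c_[x,y,np.cross(x,y)]
E
python3 - <<'E'
from h import *
t=cv2.imread("pics/top0.png");p=ctrl.camera_params("top");P=np.array(p["pose"])
hsv=cv2.cvtColor(t,cv2.COLOR_BGR2HSV);g=hsv[...,2];s=hsv[...,1]
def blobs(m,roi,amin):
    M=np.zeros(g.shape,np.uint8);x0,y0,x1,y1=roi;M[y0:y1,x0:x1]=m[y0:y1,x0:x1]*255
    c=[k for k in cv2.findContours(M,0,2)[0] if cv2.contourArea(k)>=amin];return c
def rep(n,m,roi,amin,z):
    for c in blobs(m,roi,amin):
        (cx,cy),(w,h),a=r=cv2.minAreaRect(c);B=np.array([onplane(p,P,q,z)[:2] for q in cv2.boxPoints(r)])
        e=np.diff(B,axis=0)[:2];print(n,(round(cx),round(cy)),"xy",B.mean(0).round(4),"sides",np.linalg.norm(e,axis=1).round(4),"ang",np.degrees(np.arctan2(e[:,1],e[:,0])).round(1))
brass=(hsv[...,0]>8)&(hsv[...,0]<28)&(s>90)
rep("divided",brass,(360,190,450,250),800,.012)
rep("brass",brass,(190,225,220,255),15,.025);rep("brass",brass,(315,220,345,250),15,.025)
rep("plain",g>115,(225,110,305,180),800,.012)
rep("dish",g>115,(95,190,160,255),800,.012)
rep("eyeA",g<45,(335,145,365,175),40,.03);rep("eyeB",g<45,(250,222,280,250),40,.03)
rep("bottle cap",g<45,(150,145,175,172),15,.068)
rep("jar cap",g<40,(190,175,222,208),40,.072)
rep("blue",(hsv[...,0]>105)&(s>150),(130,240,245,290),30,.025)
print("flask~",onplane(p,P,(321,189),.07).round(3),"block",onplane(p,P,(258,199),.01).round(3))
c=t[130:290,100:450];cv2.imwrite("pics/crop1.png",cv2.resize(c,None,fx=2.28,fy=2.28,interpolation=3))
E
```

```text
divided (405, 218) xy [ 0.4678 -0.3086] sides [0.1341 0.0731] ang [ -84.3 -174.9]
brass (204, 238) xy [0.4311 0.1286] sides [0.0234 0.0192] ang [-90.7 179.6]
brass (328, 234) xy [ 0.4353 -0.139 ] sides [0.0237 0.0214] ang [-90.7 179.1]
plain (264, 144) xy [ 0.6331 -0.0032] sides [0.1153 0.0899] ang [ -79.  -169.5]
dish (126, 224) xy [0.4627 0.2962] sides [0.0984 0.0984] ang [ -56.5 -146.8]
eyeA (346, 163) xy [ 0.5882 -0.1783] sides [0.0201 0.0275] ang [ -52.8 -142.9]
bottle cap (162, 158) xy [0.5955 0.2079] sides [0.013  0.0174] ang [ -45.1 -135.6]
jar cap (206, 190) xy [0.5301 0.1185] sides [0.0265 0.0225] ang [-90.6 179.6]
blue (152, 276) xy [0.3519 0.2393] sides [0.0235 0.0161] ang [ -64.1 -153.8]
blue (200, 268) xy [0.3664 0.1376] sides [0.0194 0.0166] ang [ -45.6 -135.6]
blue (229, 257) xy [0.3889 0.0747] sides [0.017 0.017] ang [-90.7 179.5]
flask~ [ 0.529 -0.118  0.07 ] block [0.513 0.011 0.01 ]
```

View pics/crop1.png

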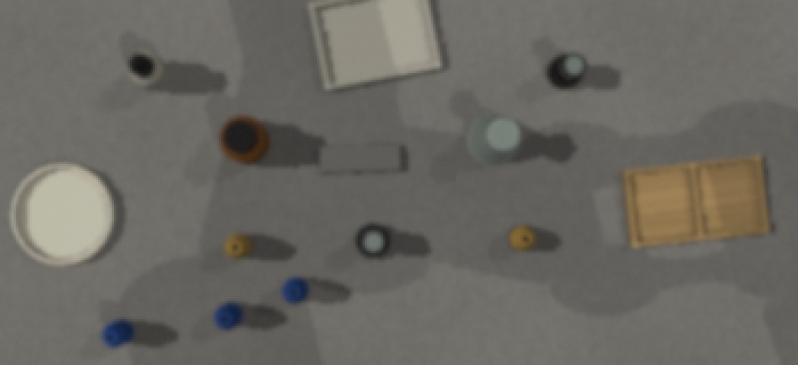

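Both brass objectives are clearly distinct from the blue ones: crop (236,245) and (522,238). Next is a look at the first eyepiece from the wrist camera.

```bash
python3 - <<'E'
from h import *
p=ctrl.camera_params("top");P=np.array(p["pose"])
a=onplane(p,P,(351.3,159),.052);b=onplane(p,P,(264,235.7),.052);print(a,b)
ctrl.command_gripper(.55)
ctrl.goto([a[0],a[1],.15],down(45))
print(ctrl.current_tool_pos(),ctrl.current_q(),ctrl.current_t(),ctrl.current_grip_width())
cv2.imwrite("pics/w1.png",ctrl.read_camera("wrist"))
w=ctrl.camera_params("wrist");T=np.eye(4);T[:3,:3]=ctrl.current_eef_rot();T[:3,3]=ctrl.current_tool_pos();W=T@w["T_tool_cam"]
print(project(w,W,[a[0],a[1],.052]),project(w,W,[a[0],a[1],0]))
E
```

```text
[ 0.59277221 -0.18547369  0.052     ] [ 4.33983756e-01 -1.14823061e-04  5.20000000e-02]
[ 0.59261941 -0.18638116  0.15013391] [-2.29579518e+01  3.16487140e+01  8.19353895e+01 -1.12963223e-02
  6.63980858e+01 -6.78593115e+01] 2.9167 0.5507641728337035
[279.88212726 213.35319013] [279.53772322 201.46350623]
```

View pics/w1.png

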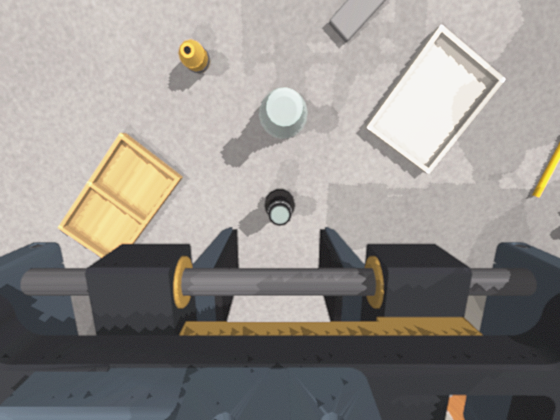

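The wrist view confirms the position: the eyepiece top is at (280,213), and (279.9,213.4) was predicted. I'll pick and place the first one, and check the tray corners from this same picture.

```bash
cat >> h.py <<'E'
UP=.17
def wcam():
    w=ctrl.camera_params("wrist");T=np.eye(4);T[:3,:3]=ctrl.current_eef_rot();T[:3,3]=ctrl.current_tool_pos();return w,T@w["T_tool_cam"]
def pick(xy,zg,ang,dia,pre=.55):
    ctrl.command_gripper(pre);ctrl.goto([*xy,UP],down(ang));z=zg-.019
    if ctrl.move_l([*xy,z+.04],.15,contact_N=8): print("CONTACT",ctrl.current_tool_pos());return False
    if ctrl.move_l([*xy,z],.06,contact_N=8): print("CONTACT",ctrl.current_tool_pos());return False
    ctrl.command_gripper(0.0);g=ctrl.current_grip_width()*.091
    print("grip mm",round(g*1e3,1),"want",dia*1e3,"z",ctrl.current_tool_pos()[2].round(4))
    if abs(g-dia)>.004: return False
    ctrl.move_l([*xy,z+.02],.05);ctrl.move_l([*xy,UP],.2);return True
def place(xy,zg,ang,dia,extra=.014):
    ctrl.goto([*xy,UP],down(ang));z=zg-.019+.003
    ctrl.move_l([*xy,z+.03],.15);ctrl.move_l([*xy,z+.006],.05);ctrl.sleep(.3)
    c=ctrl.move_l([*xy,z-.002],.012,contact_N=2.5)
    print("contact",c,"dz mm",((ctrl.current_tool_pos()[2]-z)*1e3).round(2),"grip",(ctrl.current_grip_width()*91).round(1))
    ctrl.command_gripper((dia+extra)/.091);ctrl.sleep(.2)
    ctrl.move_l([*xy,z+.05],.08);ctrl.move_l([*xy,UP],.2);print("t",ctrl.current_t())
E
python3 - <<'E'
from h import *
w,W=wcam()
c=np.array([onplane(w,W,q,.012)[:2] for q in [(442,26),(503,80),(430,172),(367,126)]]);print("plain from wrist",c.mean(0),np.linalg.norm(np.diff(c,axis=0),axis=1))
u=np.array([np.cos(np.radians(-84.3)),np.sin(np.radians(-84.3))])
if pick([.5928,-.1855],.036,45,.023): place(np.array([.4678,-.3086])+.033*u,.036,5.7,.023)
cv2.imwrite("pics/w2.png",ctrl.read_camera("wrist"))
E
```

```text
plain from wrist [ 0.62997923 -0.00299202] [0.08153802 0.10815077 0.08462841]
grip mm 21.7 want 23.0 z 0.0171Traceback (most recent call last):
  File "<stdin>", line 5, in <module>
  File "h.py", line 26, in place
    print("contact",c,"dz mm",((ctrl.current_tool_pos()[2]-z)*1e3).round(2),"grip",(ctrl.current_grip_width()*91).round(1))
                                                                                   ^^^^^^^^^^^^^^^^^^^^^^^^^^^^^^^^^^^^
AttributeError: 'float' object has no attribute 'round'
```

```bash
sed -i 's/(ctrl.current_grip_width()\*91).round(1)/round(ctrl.current_grip_width()*91,1)/' h.py
python3 - <<'E'
from h import *
x=ctrl.current_tool_pos();print("dz mm",(x[2]-.020)*1e3,"force",ctrl.current_contact_force(),"grip",ctrl.current_grip_width()*91)
cv2.imwrite("pics/w2.png",ctrl.read_camera("wrist"))
E
```

```text
dz mm 0.12493389547679062 force [-0.69132474  0.31285153  7.94472912] grip 21.49361312550069
```

View pics/w2.png

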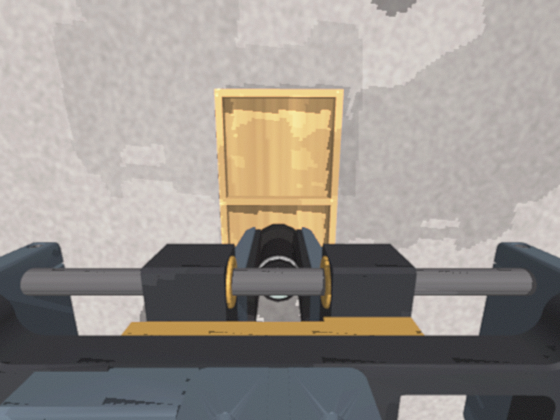

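It touched down at 0.12 mm from the expected height, in the far bay. Releasing, then moving the second eyepiece.

```bash
python3 - <<'E'
from h import *
x=ctrl.current_tool_pos()[:2]
ctrl.command_gripper(.037/.091);ctrl.sleep(.2);ctrl.move_l([*x,.07],.08);ctrl.move_l([*x,UP],.2)
u=np.array([np.cos(np.radians(-84.3)),np.sin(np.radians(-84.3))])
if pick([.434,-.0005],.036,90,.023): place(np.array([.4678,-.3086])-.033*u,.036,5.7,.023)
cv2.imwrite("pics/t3.png",cv2.resize(ctrl.read_camera("top")[130:290,100:450],None,fx=2.28,fy=2.28,interpolation=3))
cv2.imwrite("pics/w3.png",ctrl.read_camera("wrist"))
E
```

```text
grip mm 21.6 want 23.0 z 0.0171
contact True dz mm 0.13 grip 22.0
t 23.3
```

View pics/w3.png

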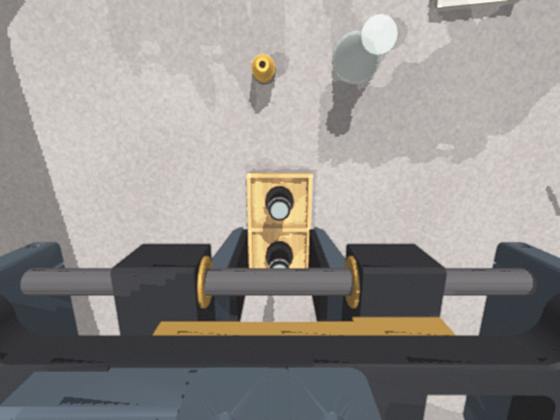

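Both eyepieces stand in their bays (wrist pixels (279,207) and (279,262)). Next, the objectives. I use a grasp height of 23 mm, which suits both barrels. The short one's nose tip at (262,64) gives a second measurement.

```bash
python3 - <<'E'
from h import *
w,W=wcam();s=onplane(w,W,(262,64),.040)[:2];print("short from wrist",s,"top cam [.4353 -.139]")
c=np.array([.6315,-.003]);l=np.array([np.cos(np.radians(-79)),np.sin(np.radians(-79))])
xy=(s+[.4353,-.139])/2 
assert np.linalg.norm(s-[.4353,-.139])<.012
if pick(xy,.023,-90,.024): place(c+.026*l,.023,10.5,.024,.012)
ctrl.command_gripper(.55);ctrl.goto([.431,.1286,UP],down(110))
im=ctrl.read_camera("wrist");cv2.imwrite("pics/w4.png",im);w,W=wcam();print("pred base/tip",project(w,W,[.431,.1286,0]),project(w,W,[.431,.1286,.054]))
E
```

```text
short from wrist [ 0.43368692 -0.14032379] top cam [.4353 -.139]
grip mm 21.6 want 24.0 z 0.0041
contact True dz mm 0.11 grip 21.7
t 35.2833
pred base/tip [278.18563768 197.78646617] [278.17381351 208.81878102]
```

View pics/w4.png

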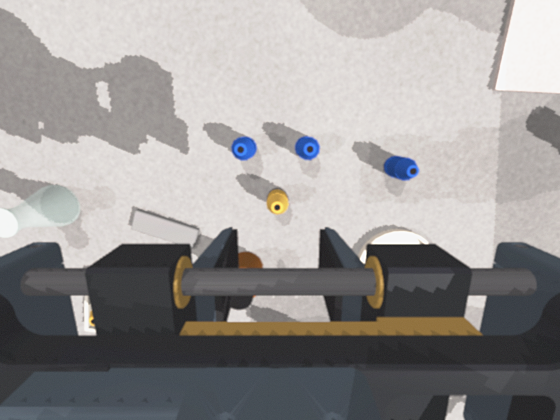

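The brass tip is at (277,207) against a predicted (278,209), with the blue ones well clear of the jaw line. Picking it now, then looking at the bottle.

```bash
python3 - <<'E'
from h import *
w,W=wcam();s=onplane(w,W,(277,207),.054)[:2];print(s)
c=np.array([.6315,-.003]);l=np.array([np.cos(np.radians(-79)),np.sin(np.radians(-79))])
if pick(s,.023,110,.024): place(c-.026*l,.023,10.5,.024,.012)
ctrl.command_gripper(.68);b=[.5955,.2079];ctrl.goto([*b,UP],down(90))
cv2.imwrite("pics/w5.png",ctrl.read_camera("wrist"));w,W=wcam();print("pred tip",project(w,W,[*b,.078]),"cap",project(w,W,[*b,.068]))
E
```

```text
[0.42961299 0.12683173]
grip mm 22.3 want 24.0 z 0.0041
contact True dz mm 0.12 grip 22.2
t 47.3917
pred tip [278.95769732 215.63099404] cap [278.92660848 212.88531798]
```

View pics/w5.png

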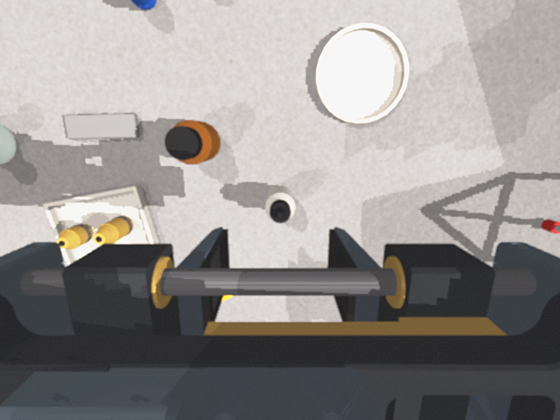

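The bottle cap is at (280,211) as predicted. The dish rim centre at (361,74) gives a second measurement of the dish.

```bash
python3 - <<'E'
from h import *
w,W=wcam();s=onplane(w,W,(280,211),.068)[:2];d=onplane(w,W,(361.5,73.5),.012)[:2];print(s,"dish",d,"vs [.4627 .2962]")
d=(d+[.4627,.2962])/2
if pick(s,.030,90,.032,.68): place(d,.030,90,.032)
ctrl.goto([.50,.0,.35],down(90))
cv2.imwrite("pics/w6.png",ctrl.read_camera("wrist"))
ctrl.movej([-76.69,28.281,77.091,0,74.628,-5.472])
t=ctrl.read_camera("top");cv2.imwrite("pics/t6.png",cv2.resize(t[100:290,90:450],None,fx=2.2,fy=2.2,interpolation=3));cv2.imwrite("pics/s6.png",cv2.resize(ctrl.read_camera("scene")[110:330,130:470],None,fx=2.3,fy=2.3,interpolation=3))
E
```

```text
[0.59361219 0.20894607] dish [0.46088291 0.29423152] vs [.4627 .2962]
grip mm 31.3 want 32.0 z 0.0111
contact True dz mm 0.06 grip 31.3
t 58.4833
```

View pics/s6.png

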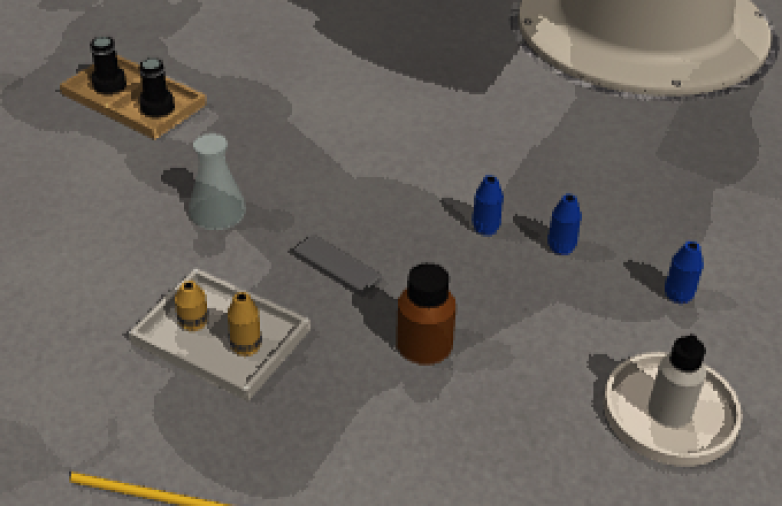

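View pics/t6.png

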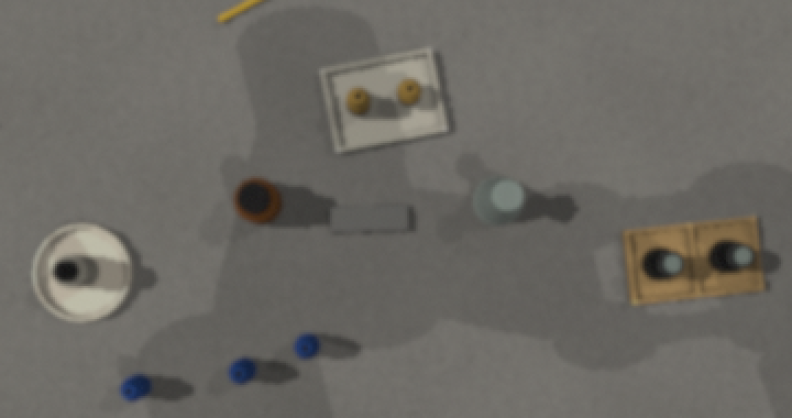

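Everything stands upright in its place, and the flask, jar and blue pieces are untouched. One numeric check that the bottle's lean is only perspective, then I hand in.

```bash
python3 - <<'E'
from h import *
for n,o,s in(("top",(90,100),2.2),("scene",(130,110),2.3)):
    p=ctrl.camera_params(n);P=np.array(p["pose"]);print(n,[((project(p,P,[.4618,.2952,z])-o)*s).round() for z in(.003,.071)])
ctrl.sign_off()
E
```

```text
top [array([ 83., 273.]), array([ 63., 273.])]
scene [array([672., 406.]), array([692., 342.])]
the job is handed in; nothing more can be done
```

All five pieces are in place, and I handed the job in at about 60 s of the 120 s allowed. The two eyepieces stand one in each bay of the divided tray. The two brass objectives stand together in the plain tray, and the oil bottle stands in the round dish. I moved them in the order you listed.

- **Set-down:** every piece met its tray or dish floor within 0.15 mm of the expected height, and only then did I release it.
- **Final pictures:** the last top and scene views show all five upright and well inside the walls. The flask, jar and blue lookalikes are still standing where they were.
- **Bottle lean:** it looked slightly tilted in the pictures, but where its cap appears matches a vertical bottle to within about 2 pixels of the original image.
- **What disagreed:** the two camera estimates of the plain tray differed by about 3 mm, and those of the dish by about 2.7 mm. I used the midpoint for each. The grip width read 1–2.4 mm under the true diameters, which I took to be give in the pads.
- **Script fault:** a print error stopped one script just after the first eyepiece touched down, with the gripper still holding it. I then released it normally.

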